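# Count along the charging rack and push the battery pack into the third gap

### The arm

A 6-joint arm with a two-finger parallel gripper is mounted at the origin on the work surface. World frame = base frame: x ahead of the robot, y to its left, z up, the work surface at z = 0. Lengths are in m, angles in rad, forces in N, time in s.
With the tool pointing down it reaches from about 0.375 to 0.925 m from the base axis. Payload 5.7 kg.
Tool frame: the origin (TCP) lies at the very end of the fingers, on their centre line; the grasp point (between the pads) lies 19 mm behind it; z points along the fingers, y is the line along which they close (so a half turn about z gives the same grasp; the last joint's range is limited). The gripper opens to 85 mm and grips with 20 to 120 N. Pads are 22 mm wide; open, the fingers measure 114 mm over their backs; the gripper's body (76 mm by 85 mm) begins 54 mm behind the grasp point. The pads swing forward as they close: fully open they stand 13 mm farther back than shut.
Start: joints at [1.173, 0.359, 1.51, -0, 1.272, -0.115], TCP at [0.167, 0.576, 0.231] pointing down, gripper open.
Joint ranges: [-2.97, 2.97], [-1.01, 2.36], [0.21, 2.38], [-0.96, 4.11], [0.2, 2.71], [-2.98, 2.98]. Speed limits (rad/s): [2.39, 2.39, 3.14, 3.14, 3.14, 3.14].

### API

Orientations are given as a rotation vector (axis times angle).
In Python, from station import bot gives the robot as it stands. The module is installed in compiled form; this text tells all that it offers.
- The arm moves only by the tool carry_out, never from a script. Its argument "commands" is a list of rows, each an object of numbers: "dx", "dy", "dz": the shift along the tool's x, y, z normalised to -1 to 1, where 1 is 500 mm; "ax", "ay", "az": the turn, a rotation vector about the tool's x, y, z normalised to -1 to 1, where 1 is 120 degrees. In form: [{"dx": .., "dy": .., "dz": .., "ax": .., "ay": .., "az": ..}, ...]. A call has exactly 8 rows; each row is the pose to reach, as a shift and turn from the pose commanded when the call began, along the tool's axes at that moment; what a row does not reach only later rows make up. A row lasts 1/10 s, in which the tool goes at most 50 mm and 8.59 degrees, less where a joint would pass 70% of its speed; a pose out of reach is approached as far as the arm can. A call with a number of a shift or a turn outside -1 to 1 is refused whole. A call with a gripper value outside its range is refused whole. "fingers" is the gripper command: -1 is fully open, 1 is shut, values between are in proportion, set as the call begins (left out, the last holds). The fingers move at their own pace and stop on an object; "newtons" is the grip in N (left out, the last holds). Time passes only in rows, so rows that repeat a pose let the fingers close, or fill a call up. It gives the time, the measured TCP pose, the force, the opening and the grip force at its end, in the units of the state.
- bot.observe(): the state, without advancing time (a new reading comes with each control period).
- bot.snapshot(name): name is "scene" or "side" or "wrist"; returns the picture (400x640x3 uint8, red, green, blue); there is no depth.
- bot.get_calibration(name): a dict with "vertical_fov" (degrees; the focal length in pixels is half the picture's height over the tangent of half this angle, whatever the lens; pixels are square), "cx", "cy" (the principal point, pixels), "k1" (the pictures are not rectified: a ray, as slopes to the right and down, at radius r is drawn at 1 + k1 r^2 times it, then the intrinsics apply), "R" (3x3) and "t" (3): a world point X has camera coordinates R X + t; the wrist camera has in their place "tool_from_camera" (4x4, takes a point from camera to tool coordinates, whose origin is the TCP and whose axes are the flange's). Camera axes: x right, y down, z forward; pixel columns grow to the right and rows downward; lengths in m; the calibration is good to about 2 mm. A picture is of the moment at which its call begins: read the wrist's pose just before it. get_calibration takes no time and is no camera call.
- bot.hand_in(): hands the job in; it is judged then, once.
Trained networks look in the newest picture that a camera, given by its name, has taken for a name from the list of things; names that differ only in an ending like _2 or _b are one class to them, and where a whole thing is asked for, a point or a joint stands for the part that bears it (a point fixed in the world has none). Each returns a list of dicts, best first, with "score" (0 to 1); they miss things now and then, are a little off and sometimes report something else, mostly with a low value. They report only what shows in the picture. A call takes as long as a camera call. They do not tell look-alikes from the thing itself.
- bot.recognise(camera, label): "extent" ([left, top, right, bottom] in pixels, round what is visible of it).
- bot.masks_of(camera, label): "mask" (400x640 bool, what is visible of it) and "extent" ([left, top, right, bottom] in pixels, round what is visible of it).
- bot.mark_of(camera, label): "position" ([column, row] in pixels: a listed point, or the origin of a listed thing).
The state is a dict: "clock": time; "q": joint angles; "qvel": joint speeds; "joint_efforts": joint torques, N m; "position": TCP position; "tool_rot": TCP orientation; "wrist_force": force on the tool from outside, world axes, zero at the start; "moment": the same for the moment, N m; "gripper_width": finger opening in m; "finger_force": force on a finger pad.
Only numpy, scipy, OpenCV 4.12 (cv2) and the standard library are available. Lean on these libraries where they do the work, as an engineer would, in place of code of your own. Each camera call takes 0.05 s, during which the arm holds its last target. There are 200 camera calls.

### The job

With a fingertip lightly pressing the charging rack's yellow rail down a little, run along it, starting over the first gap next to the red post and counting each gap, and stop over the third without bottoming the sprung rail or running on past the third gap. Then push the loose blue battery pack over the bench into that third gap until it is fully home against the back. Do not lift or tip the pack, and leave the green packs, the solder spool and the meter where they are.

Things in the scene. Friction and masses are not known exactly. Their poses are not given: they have to be found in the camera images.
- rack: Aluminium charging rack fixed to the bench: six side-by-side gaps, open on top and towards the robot (-x; its yaw is within 0.15 rad). Origin mid-rack on the bench, which is also the gaps' floor; y along the row. Gap centres at y = -125, -75, -25, 25, 75, 125 mm, each 46 mm clear; dividers 4 mm thick, 40 mm high, from round noses at x = -28 mm to the back wall.
- back_wall (a point): Point of the rack at the foot of its back wall's inner face: x = 42, y = 0, z = 0 mm in the rack's frame; axes as the rack's. The wall is 26 mm high. A pack fully home touches it: pack origin at x = 4 mm in the rack's frame, its rear end 6 mm proud of the divider noses.
- rail_top (a point): Middle of the top face of the unpressed yellow rail: x = 34, y = 0, z = 70 mm in the rack's frame; axes as the rack's; fixed to the rack, it does not sink with the rail. The rail runs above the gaps along y, 322 mm long, 18 mm wide, 8 mm thick, a black window over each gap centre; end columns 50 mm high at y = +-156 mm.
- rail (a joint): How far the sprung yellow rail is pressed straight down, in m: 0 at rest, 0.012 at its stop. It yields from about 1 N, then 0.6 N per mm, and springs back. Pressing it 3 to 6 mm is a light touch; beyond 10 mm counts as bottomed.
- red_post: Red plastic block, 60 x 22 x 40 mm high, fixed against one end of the rack (at y = +175 or -175 mm in the rack's frame, it varies). It marks where counting begins: the first gap is the one next to it. An otherwise alike grey block stands at the other end. Origin at the centre of its underside.
- pack: Loose blue battery pack lying flat on the bench in front of the rack (on its robot side), 76 x 40 x 30 mm (along its x, y, z), about 0.22 kg; origin at the centre of its underside, its contact end at +x, its black-banded end at -x. It starts some 100 mm before the rack's origin (-x), its +x end roughly towards the rack.
- left_pack: Green battery pack already home in the gap at y = 75 mm of the rack's frame; same shape as the blue one: 76 x 40 x 30 mm (along its x, y, z), about 0.22 kg; origin at the centre of its underside, its contact end at +x, its black-banded end at -x. To be left alone.
- right_pack: Green battery pack already home in the gap at y = -75 mm of the rack's frame; same shape as the blue one: 76 x 40 x 30 mm (along its x, y, z), about 0.22 kg; origin at the centre of its underside, its contact end at +x, its black-banded end at -x. To be left alone.
- spool: Spool of solder standing on end, 52 mm diameter, 46 mm high, to the right of the rack; origin at the centre of its underside. To be left alone.
- meter: Red hand multimeter lying flat, 140 x 70 x 38 mm, to the left of the rack; origin at the centre of its underside. To be left alone.
Things that resemble listed ones, but are neither listed nor needed, are in the scene too. What is shaped like the pack but pink is not meant.

How it is judged:
On the way, in this order (a step that is already met when the one before it is completed fails the run):
1. a fingertip presses the yellow rail over the first gap (counted from the red post, within 11 mm) (value of joint rail above 0.0008 m and contact force between the fingers and rack above 0.3 N and ((y of red_post in the frame of rack above 0 m and y of the grasp point in the frame of rack between 0.114 and 0.136 m) or (y of red_post in the frame of rack below 0 m and y of the grasp point in the frame of rack between -0.136 and -0.114 m))), for 0.05 s.
2. a fingertip presses the yellow rail over the divider between the first and second gaps (counted from the red post, within 11 mm) (value of joint rail above 0.0008 m and contact force between the fingers and rack above 0.3 N and ((y of red_post in the frame of rack above 0 m and y of the grasp point in the frame of rack between 0.089 and 0.111 m) or (y of red_post in the frame of rack below 0 m and y of the grasp point in the frame of rack between -0.111 and -0.089 m))), for 0.05 s.
3. a fingertip presses the yellow rail over the second gap (counted from the red post, within 11 mm) (value of joint rail above 0.0008 m and contact force between the fingers and rack above 0.3 N and ((y of red_post in the frame of rack above 0 m and y of the grasp point in the frame of rack between 0.064 and 0.086 m) or (y of red_post in the frame of rack below 0 m and y of the grasp point in the frame of rack between -0.086 and -0.064 m))), for 0.05 s.
4. a fingertip presses the yellow rail over the divider between the second and third gaps (counted from the red post, within 11 mm) (value of joint rail above 0.0008 m and contact force between the fingers and rack above 0.3 N and ((y of red_post in the frame of rack above 0 m and y of the grasp point in the frame of rack between 0.039 and 0.061 m) or (y of red_post in the frame of rack below 0 m and y of the grasp point in the frame of rack between -0.061 and -0.039 m))), for 0.05 s.
5. a fingertip presses the yellow rail over the third gap (counted from the red post, within 11 mm) (value of joint rail above 0.0008 m and contact force between the fingers and rack above 0.3 N and ((y of red_post in the frame of rack above 0 m and y of the grasp point in the frame of rack between 0.014 and 0.036 m) or (y of red_post in the frame of rack below 0 m and y of the grasp point in the frame of rack between -0.036 and -0.014 m))), for 0.05 s.
6. the blue pack sits fully home in the third gap (((y of red_post in the frame of rack above 0 m and y of pack in the frame of rack between 0.019 and 0.031 m) or (y of red_post in the frame of rack below 0 m and y of pack in the frame of rack between -0.031 and -0.019 m)) and x of pack in the frame of rack above -0.001 m and z of pack in the frame of rack below 0.006 m and angle between the x axis of pack and the x axis of rack, either way round below 0.12 rad), for 0.2 s.
At the end, for the whole second after the job is handed in: The blue pack lies flat in the third gap from the red post, within 6 mm of the gap's centre line, within 5 mm of fully home and square to the rack within 0.12 rad, at rest; the rail is back up; the green packs, spool and meter are within 12 mm of where they began (all of step 6 and linear speed of pack below 0.01 m/s and value of joint rail below 0.0015 m and distance of each of left_pack, right_pack, spool, meter from where it was at the start of the episode below 0.012 m); the robot touches nothing.
It fails at once if the blue pack is lifted (more than 10 mm) or tipped (more than 0.25 rad) (height (world z) of pack above 0.01 m or angle between pack's own z axis and vertical above 0.25 rad).
It fails at once if the rail is bottomed (pressed more than 10 mm) (value of joint rail above 0.01 m).
It fails at once if the fingertip presses the rail past the third gap (more than 35 mm beyond its centre) (value of joint rail above 0.0008 m and contact force between the fingers and rack above 0.3 N and not ((y of red_post in the frame of rack above 0 m and y of the grasp point in the frame of rack between -0.01 and 0.5 m) or (y of red_post in the frame of rack below 0 m and y of the grasp point in the frame of rack between -0.5 and 0.01 m))).
It fails at once if a green pack, the spool or the meter is moved more than 12 mm (distance of any of left_pack, right_pack, spool, meter from where it was at the start of the episode above 0.012 m).
It also fails if it takes over 61 s, if anything falls off the work surface, if the arm or the gripper's body presses on something with over 40 N, if the wrist force passes 120 N, or if a joint passes its speed limit or range.

## Working session

There is one attempt and no reset: what is moved stays moved. The work goes in short steps, Python scripts to look and compute and a tool call to move; the robot and the scene stay as the last step left them, time stands still between calls to the robot, and variables do not carry over. Pictures are saved under pics/ and viewed, at most 10 in all, crops included, and the job is handed in when it is done.

Besides the shell and the picture viewer there is one more tool, called in YAML: its name, and indented under it one key for each argument. carry_out: Moves the arm, as the interface text tells. Its arguments: {"type":"object","properties":{"commands":{"type":"array"},"fingers":{"type":"number"},"newtons":{"type":"number"}},"required":["commands"]}

```bash
mkdir -p pics; cat > h.py <<'E'
import numpy as np,cv2
from scipy.spatial.transform import Rotation as Ro
from station import bot
def cam(name,st=None):
    c=bot.get_calibration(name); f=200/np.tan(np.radians(c["vertical_fov"])/2)
    if "R" in c: R=np.array(c["R"]);t=np.array(c["t"])
    else:
        T=np.array(c["tool_from_camera"]);W=np.eye(4);W[:3,:3]=Ro.from_rotvec(st["tool_rot"]).as_matrix();W[:3,3]=st["position"]
        M=np.linalg.inv(W@T);R=M[:3,:3];t=M[:3,3]
    return dict(f=f,cx=c["cx"],cy=c["cy"],k=c["k1"],R=R,t=t)
def ray(c,p):
    d=(np.array(p,float)-[c["cx"],c["cy"]])/c["f"];u=d.copy()
    for _ in range(20): u=d/(1+c["k"]*(u@u))
    v=c["R"].T@np.r_[u,1]; return -c["R"].T@c["t"],v/np.linalg.norm(v)
def onz(c,p,z):
    o,v=ray(c,p); return o+v*(z-o[2])/v[2]
def tri(obs):
    A=np.zeros((3,3));b=np.zeros(3)
    for c,p in obs:
        o,v=ray(c,p);P=np.eye(3)-np.outer(v,v);A+=P;b+=P@o
    return np.linalg.solve(A,b)
def proj(c,X):
    x=c["R"]@np.array(X)+c["t"];u=x[:2]/x[2];u=u*(1+c["k"]*(u@u));return u*c["f"]+[c["cx"],c["cy"]]
def snap(name,fn=None):
    st=bot.observe();im=bot.snapshot(name)
    if fn: cv2.imwrite("pics/"+fn,im[:,:,::-1])
    return im,cam(name,st)
E
python3 - <<'E'
from h import *
st=bot.observe();print({k:np.round(v,3) for k,v in st.items()})
C={}
for n in("scene","side"):
    im,C[n]=snap(n,n+".png");print(n,np.round(-C[n]["R"].T@C[n]["t"],3))
    for l in("rack","back_wall","rail_top","red_post","pack","left_pack","right_pack","spool","meter"):
        print(n,l,[(np.round(m["position"],1).tolist(),round(m["score"],2),np.round(onz(C[n],m["position"],.07 if l=="rail_top" else 0),3).tolist()) for m in bot.mark_of(n,l)[:3]])
E
```

```text
{'clock': np.float64(0.0), 'q': array([ 1.173,  0.36 ,  1.511,  0.   ,  1.273, -0.115]), 'qvel': array([ 0.002, -0.001, -0.001,  0.001, -0.001,  0.   ]), 'joint_efforts': array([-2.0000e-03, -5.2760e+01, -2.7862e+01, -0.0000e+00,  1.3000e-02,
       -0.0000e+00]), 'position': array([0.167, 0.576, 0.23 ]), 'tool_rot': array([-4.43e-01, -3.11e+00,  3.00e-03]), 'wrist_force': array([0.168, 0.803, 0.21 ]), 'moment': array([0.065, 0.022, 0.004]), 'finger_force': np.float64(0.0), 'gripper_width': np.float64(0.086)}
scene [ 1.092 -0.013  0.725]
scene rack [([303.4, 250.4], 0.67, [0.613, -0.0, 0.0])]
scene back_wall [([301.0, 269.2], 0.85, [0.663, -0.008, 0.0]), ([270.2, 257.7], 0.75, [0.629, -0.078, -0.0]), ([433.5, 201.6], 0.68, [0.48, 0.352, 0.0])]
scene rail_top [([303.6, 249.6], 0.64, [0.657, -0.001, 0.07])]
scene red_post [([376.7, 254.3], 0.79, [0.634, 0.171, 0.0]), ([300.5, 272.7], 0.66, [0.672, -0.009, 0.0])]
scene pack [([303.1, 217.9], 0.78, [0.515, 0.004, 0.0]), ([269.0, 190.8], 0.75, [0.416, -0.084, 0.0]), ([185.6, 208.9], 0.56, [0.468, -0.297, 0.0])]
scene left_pack [([331.0, 2
[... 167 characters left out ...]
er [([433.4, 204.5], 0.9, [0.49, 0.348, 0.0])]
side [ 0.027 -0.578  0.579]
side rack [([357.5, 214.6], 0.84, [0.622, -0.008, 0.0])]
side back_wall [([367.5, 207.0], 0.94, [0.661, -0.001, 0.0])]
side rail_top [([371.6, 181.3], 0.91, [0.666, -0.003, 0.07]), ([333.8, 199.2], 0.47, [0.551, -0.003, 0.07])]
side red_post [([311.2, 183.1], 0.77, [0.629, 0.17, 0.0])]
side pack [([322.1, 227.1], 0.94, [0.528, 0.008, 0.0])]
side left_pack [([337.5, 200.1], 0.54, [0.627, 0.067, 0.0])]
side right_pack [([377.2, 230.5], 0.85, [0.612, -0.079, 0.0])]
side spool [([410.9, 329.7], 0.79, [0.456, -0.307, 0.0])]
side meter [([230.8, 174.9], 0.61, [0.492, 0.34, 0.0]), ([374.3, 205.0], 0.39, [0.68, -0.005, 0.0])]
```

View pics/scene.png

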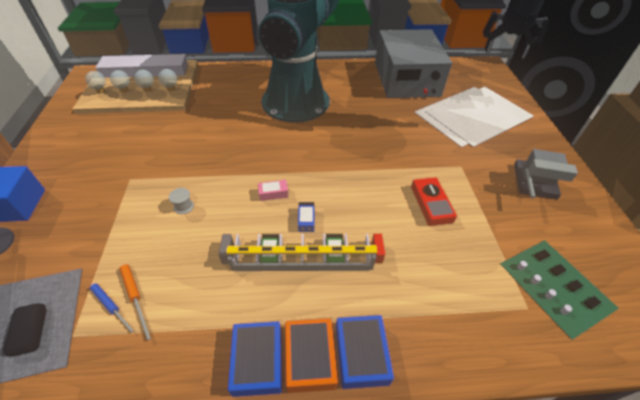

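View pics/side.png

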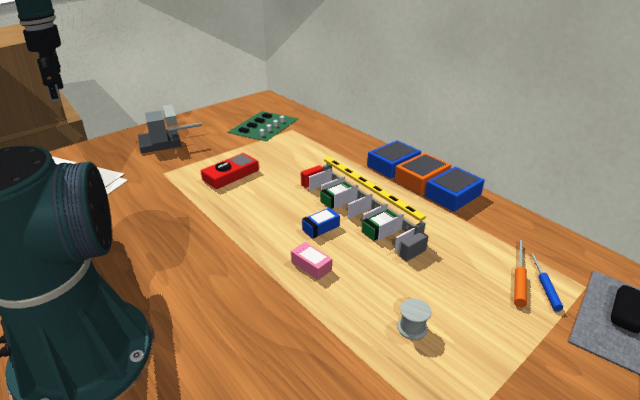

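The scene picture shows the red post at (378,248) on the +y end, the yellow rail at row 250 and the blue pack at (306,215). The pink look-alike is at (272,189). The side picture agrees: red post at (313,176), blue pack at (321,222). So the third gap is at y = +25 mm in the rack's frame. Next I plan a move to look from close by.

```bash
cat >> h.py <<'E'
def cmd(pos,yaw,st=None):
    """yaw = world angle of tool y from world y (tool down, tool x = -world x)"""
    st=st or bot.observe();R0=Ro.from_rotvec(st["tool_rot"])
    c,s=np.cos(yaw),np.sin(yaw)
    Rt=Ro.from_matrix(np.array([[-c,-s,0],[-s,c,0],[0,0,-1]]))
    d=R0.inv().apply(np.array(pos)-st["position"])/0.5;a=(R0.inv()*Rt).as_rotvec()/np.radians(120)
    print("d",np.round(d,4),"a",np.round(a,4),"mm",round(500*np.linalg.norm(d)),"deg",round(120*np.linalg.norm(a)))
E
python3 - <<'E'
from h import *
c=bot.get_calibration("wrist");print(np.round(c["tool_from_camera"],3),c["vertical_fov"])
cmd([.50,.03,.33],0)
E
```

```text
[[ 0.001 -0.949 -0.316  0.082]
 [ 1.     0.001  0.    -0.   ]
 [-0.    -0.316  0.949 -0.142]
 [ 0.     0.     0.     1.   ]] 59.16512427924605
d [-0.9435 -0.8633 -0.1974] a [-0.    -0.    -0.135] mm 647 deg 16
```

carry_out:
  commands:
    - {"dx":-0.943,"dy":-0.863,"dz":-0.197,"ax":0,"ay":0,"az":-0.135}
    - {"dx":-0.943,"dy":-0.863,"dz":-0.197,"ax":0,"ay":0,"az":-0.135}
    - {"dx":-0.943,"dy":-0.863,"dz":-0.197,"ax":0,"ay":0,"az":-0.135}
    - {"dx":-0.943,"dy":-0.863,"dz":-0.197,"ax":0,"ay":0,"az":-0.135}
    - {"dx":-0.943,"dy":-0.863,"dz":-0.197,"ax":0,"ay":0,"az":-0.135}
    - {"dx":-0.943,"dy":-0.863,"dz":-0.197,"ax":0,"ay":0,"az":-0.135}
    - {"dx":-0.943,"dy":-0.863,"dz":-0.197,"ax":0,"ay":0,"az":-0.135}
    - {"dx":-0.943,"dy":-0.863,"dz":-0.197,"ax":0,"ay":0,"az":-0.135}
  fingers: 1

```text
clock: 1.8
position: [0.3736, 0.2369, 0.2928]
tool_rot: [-0.0, 3.141, 0.0]
wrist_force: [1.3, 0.3, -0.1]
gripper_width: 0.0001
finger_force: 0.0
```

```bash
python3 -c "
from h import *
print(bot.observe()['clock'],bot.observe()['position']);cmd([.50,.03,.33],0)"
```

```text
1.8 [0.37359271 0.23688667 0.29281954]
d [-0.2528 -0.4138 -0.0743] a [0.0001 0.0004 0.0001] mm 245 deg 0
```

carry_out:
  commands:
    - {"dx":-0.253,"dy":-0.414,"dz":-0.074,"ax":0,"ay":0,"az":0}
    - {"dx":-0.253,"dy":-0.414,"dz":-0.074,"ax":0,"ay":0,"az":0}
    - {"dx":-0.253,"dy":-0.414,"dz":-0.074,"ax":0,"ay":0,"az":0}
    - {"dx":-0.253,"dy":-0.414,"dz":-0.074,"ax":0,"ay":0,"az":0}
    - {"dx":-0.253,"dy":-0.414,"dz":-0.074,"ax":0,"ay":0,"az":0}
    - {"dx":-0.253,"dy":-0.414,"dz":-0.074,"ax":0,"ay":0,"az":0}
    - {"dx":-0.253,"dy":-0.414,"dz":-0.074,"ax":0,"ay":0,"az":0}
    - {"dx":-0.253,"dy":-0.414,"dz":-0.074,"ax":0,"ay":0,"az":0}

```text
clock: 2.6
position: [0.4985, 0.0324, 0.3288]
tool_rot: [0.001, -3.14, -0.001]
wrist_force: [-0.6, 0.5, 0.0]
gripper_width: 0.0005
finger_force: 0.0
```

```bash
python3 - <<'E'
from h import *
im,c=snap("wrist","w1.png");print(bot.observe()["position"])
for l in("rack","back_wall","rail_top","red_post","pack","left_pack","right_pack"):
    print(l,[(np.round(m["position"],1).tolist(),round(m["score"],2),np.round(onz(c,m["position"],.07 if l=="rail_top" else 0),3).tolist()) for m in bot.mark_of("wrist",l)[:3]])
E
```

```text
[0.49838457 0.03277466 0.32887702]
rack [([298.6, 233.9], 0.73, [0.623, -0.002, 0.0])]
back_wall [([298.4, 258.0], 0.97, [0.663, -0.003, 0.0])]
rail_top [([293.0, 280.4], 0.74, [0.659, -0.005, 0.07])]
red_post [([416.9, 236.5], 0.76, [0.628, 0.171, 0.0])]
pack [([243.6, 93.6], 0.79, [0.428, -0.069, 0.0]), ([308.3, 164.9], 0.67, [0.521, 0.013, 0.0])]
left_pack [([350.4, 236.3], 0.79, [0.627, 0.074, 0.0])]
right_pack [([246.0, 232.8], 0.71, [0.622, -0.078, 0.0])]
```

View pics/w1.png

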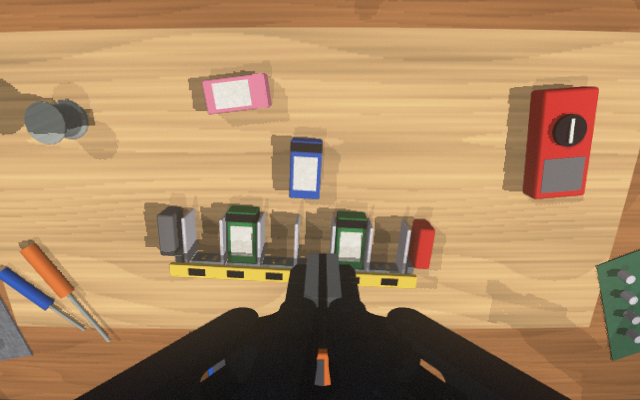

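The wrist picture shows the rail from (171,270) to (416,282), with black windows at columns 196, 235, 274 and 390. The blue pack is at (306,168), slightly turned, and the red post at (422,245) on the +y side. I'll fit the rail's edges and the pack outline.

```bash
cat > fit.py <<'E'
from h import *
def rackfit(im,c,show=True):
    hsv=cv2.cvtColor(im,cv2.COLOR_RGB2HSV)
    m=cv2.inRange(hsv,(22,150,90),(34,255,255)); 
    n,lab,s,_=cv2.connectedComponentsWithStats(m); 
    keep=[i for i in range(1,n) if s[i,4]>60]; m=np.isin(lab,keep)
    ys,xs=np.nonzero(m); l,r=xs.min(),xs.max()
    bot_=[(x,ys[xs==x].max()+.5) for x in range(l+3,r-2) if (xs==x).any()]
    P=np.array([onz(c,p,.07)[:2] for p in bot_])
    # far top edge is rack x=43: robust line
    vx,vy,x0,y0=cv2.fitLine(P.astype(np.float32).reshape(-1,1,2),cv2.DIST_HUBER,0,.001,.001).ravel()
    yaw=np.arctan2(-vx*np.sign(vy),abs(vy))
    ex=np.array([np.cos(yaw),np.sin(yaw)]);ey=np.array([-ex[1],ex[0]])
    e=[onz(c,(q,np.median(ys[abs(xs-q)<3])),.07)[:2] for q in (l-.5,r+.5)]
    e=[a@ey for a in e]
    mid=np.array([x0,y0]);yc=np.mean(e); org=ex*(mid@ex-.043)+ey*yc
    return org,yaw,abs(e[1]-e[0])
def packfit(im,c):
    hsv=cv2.cvtColor(im,cv2.COLOR_RGB2HSV); m=cv2.inRange(hsv,(105,120,60),(125,255,255))
    return m
E
python3 - <<'E'
from fit import *
im=cv2.imread("pics/w1.png")[:,:,::-1].copy();st=bot.observe();c=cam("wrist",st)
o,y,L=rackfit(im,c);print("rack",o,y,L)
ms=bot.recognise
snap("wrist")
for m in bot.masks_of("wrist","pack")[:2]:
    # outline incl. the sides seen; top-face quad at z=.03
    r=cv2.minAreaRect(np.argwhere(m["mask"])[:,::-1].astype(np.float32));q=cv2.boxPoints(r)
    W=np.array([onz(c,p,.03) for p in q]);print(m["score"],np.round(q),np.round(W[:,:2],3).tolist())
C={n:cam(n) for n in("scene","side")}
for n in C: bot.snapshot(n)
g={"rack":([303.4,250.4],[357.5,214.6],[298.6,233.9]),"back_wall":([301,269.2],[367.5,207],[298.4,258]),"rail_top":([303.6,249.6],[371.6,181.3],[293,280.4]),"pack":([303.1,217.9],[322.1,227.1],[308.3,164.9]),"red_post":([376.7,254.3],[311.2,183.1],[416.9,236.5])}
for k,v in g.items(): print(k,np.round(tri([(C["scene"],v[0]),(C["side"],v[1]),(c,v[2])]),4))
E
```

```text
rack [ 0.6196454  -0.00398078] -0.053966 0.3221250087473087
0.83 [[287. 196.]
 [291. 135.]
 [323. 137.]
 [319. 198.]] [[0.557, -0.014], [0.478, -0.007], [0.48, 0.033], [0.56, 0.028]]
0.57 [[202.  78.]
 [269.  70.]
 [273. 107.]
 [206. 114.]] [[0.41, -0.111], [0.402, -0.031], [0.444, -0.028], [0.453, -0.11]]
rack [ 0.6204 -0.0033  0.0035]
back_wall [ 0.6624 -0.0043  0.0008]
rail_top [ 0.6602 -0.0044  0.0728]
pack [0.5221 0.0069 0.0054]
red_post [ 0.6313  0.1723 -0.0034]
```

```bash
python3 -c "
from h import *
cmd([.6604,.1189,.11],-.055)"
```

```text
d [-0.3221  0.1743  0.4384] a [-0.0001  0.      0.0263] mm 286 deg 3
```

carry_out:
  commands:
    - {"dx":-0.322,"dy":0.174,"dz":0.438,"ax":0,"ay":0,"az":0.0263}
    - {"dx":-0.322,"dy":0.174,"dz":0.438,"ax":0,"ay":0,"az":0.0263}
    - {"dx":-0.322,"dy":0.174,"dz":0.438,"ax":0,"ay":0,"az":0.0263}
    - {"dx":-0.322,"dy":0.174,"dz":0.438,"ax":0,"ay":0,"az":0.0263}
    - {"dx":-0.322,"dy":0.174,"dz":0.438,"ax":0,"ay":0,"az":0.0263}
    - {"dx":-0.322,"dy":0.174,"dz":0.438,"ax":0,"ay":0,"az":0.0263}
    - {"dx":-0.322,"dy":0.174,"dz":0.438,"ax":0,"ay":0,"az":0.0263}
    - {"dx":-0.322,"dy":0.174,"dz":0.438,"ax":0,"ay":0,"az":0.0263}

```text
clock: 4.0
position: [0.6598, 0.1185, 0.1094]
tool_rot: [-0.086, -3.138, 0.001]
wrist_force: [-0.2, -0.2, -0.1]
gripper_width: -0.0001
finger_force: 0.0
```

```bash
python3 - <<'E'
from fit import *
print([bot.observe()["wrist_force"].round(2) for _ in range(3)])
im,c=snap("wrist","w2.png")
print(bot.observe()["position"]); cmd([.6604,.1189,.071],-.055)
try: print(rackfit(im,c))
except Exception as e: print(e)
E
```

```text
[array([-0.17, -0.24, -0.12]), array([-0.17, -0.24, -0.12]), array([-0.17, -0.24, -0.12])]
[0.66016353 0.11832385 0.11077834]
d [-0.0004  0.0012  0.0796] a [-0.0002 -0.0001 -0.    ] mm 40 deg 0
(array([0.62101969, 0.04550562]), np.float32(-0.055778455), np.float64(0.2228929402706479))
```

View pics/w2.png

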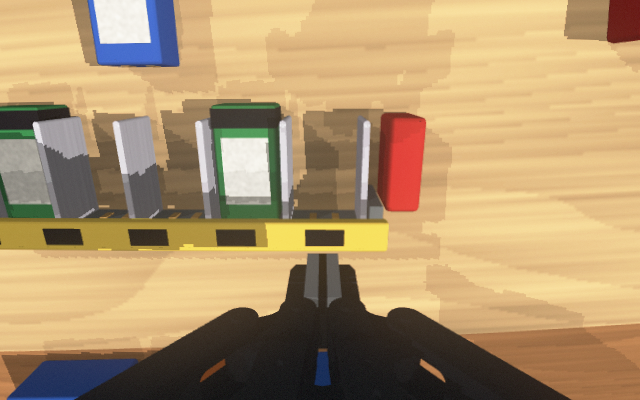

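The fingertip (column 322) is over the first window (324,238), next to the red post (402,160), and the close fit agrees with the earlier one. I'll descend gently.

carry_out:
  commands:
    - {"dx":0,"dy":0.001,"dz":0.03,"ax":0,"ay":0,"az":0}
    - {"dx":0,"dy":0.001,"dz":0.06,"ax":0,"ay":0,"az":0}
    - {"dx":0,"dy":0.001,"dz":0.07,"ax":0,"ay":0,"az":0}
    - {"dx":0,"dy":0.001,"dz":0.078,"ax":0,"ay":0,"az":0}
    - {"dx":0,"dy":0.001,"dz":0.082,"ax":0,"ay":0,"az":0}
    - {"dx":0,"dy":0.001,"dz":0.084,"ax":0,"ay":0,"az":0}
    - {"dx":0,"dy":0.001,"dz":0.086,"ax":0,"ay":0,"az":0}
    - {"dx":0,"dy":0.001,"dz":0.086,"ax":0,"ay":0,"az":0}

```text
clock: 4.85
position: [0.6604, 0.1191, 0.0675]
tool_rot: [0.086, 3.14, -0.0]
wrist_force: [-2.3, -0.2, 2.2]
gripper_width: -0.0003
finger_force: 1.3
```

Contact: about 2 N, so roughly 2 mm pressed. I'll go about 1.5 mm deeper, then run along the rail.

carry_out:
  commands:
    - {"dx":0,"dy":0,"dz":0.003,"ax":0,"ay":0,"az":0}
    - {"dx":0,"dy":0,"dz":0.003,"ax":0,"ay":0,"az":0}
    - {"dx":0,"dy":-0.012,"dz":0.003,"ax":0,"ay":0,"az":0}
    - {"dx":0,"dy":-0.026,"dz":0.003,"ax":0,"ay":0,"az":0}
    - {"dx":0,"dy":-0.04,"dz":0.003,"ax":0,"ay":0,"az":0}
    - {"dx":0,"dy":-0.054,"dz":0.003,"ax":0,"ay":0,"az":0}
    - {"dx":0,"dy":-0.068,"dz":0.003,"ax":0,"ay":0,"az":0}
    - {"dx":0,"dy":-0.08,"dz":0.003,"ax":0,"ay":0,"az":0}

```text
clock: 5.65
position: [0.6583, 0.0784, 0.0658]
tool_rot: [0.087, 3.14, 0.0]
wrist_force: [-0.4, 2.8, 3.6]
gripper_width: -0.0001
finger_force: 1.8
```

carry_out:
  commands:
    - {"dx":0,"dy":-0.016,"dz":0,"ax":0,"ay":0,"az":0}
    - {"dx":0,"dy":-0.034,"dz":0,"ax":0,"ay":0,"az":0}
    - {"dx":0,"dy":-0.052,"dz":0,"ax":0,"ay":0,"az":0}
    - {"dx":0,"dy":-0.07,"dz":0,"ax":0,"ay":0,"az":0}
    - {"dx":0,"dy":-0.088,"dz":0,"ax":0,"ay":0,"az":0}
    - {"dx":0,"dy":-0.106,"dz":0,"ax":0,"ay":0,"az":0}
    - {"dx":0,"dy":-0.118,"dz":0,"ax":0,"ay":0,"az":0}
    - {"dx":0,"dy":-0.118,"dz":0,"ax":0,"ay":0,"az":0}

```text
clock: 6.45
position: [0.6548, 0.0186, 0.0657]
tool_rot: [-0.087, -3.14, 0.002]
wrist_force: [0.4, -2.3, 3.6]
gripper_width: 0.0003
finger_force: 1.8
```

carry_out:
  commands:
    - {"dx":0,"dy":0,"dz":-0.06,"ax":0,"ay":0,"az":0}
    - {"dx":0,"dy":0,"dz":-0.15,"ax":0,"ay":0,"az":0}
    - {"dx":0.08,"dy":0,"dz":-0.2,"ax":0,"ay":0,"az":0}
    - {"dx":0.16,"dy":0,"dz":-0.27,"ax":0,"ay":0,"az":0}
    - {"dx":0.25,"dy":0,"dz":-0.27,"ax":0,"ay":0,"az":0}
    - {"dx":0.33,"dy":0,"dz":-0.27,"ax":0,"ay":0,"az":0}
    - {"dx":0.33,"dy":0,"dz":-0.27,"ax":0,"ay":0,"az":0}
    - {"dx":0.33,"dy":0,"dz":-0.27,"ax":0,"ay":0,"az":0}

```text
clock: 7.25
position: [0.4892, 0.0292, 0.2006]
tool_rot: [-0.086, -3.14, 0.001]
wrist_force: [0.1, -0.4, 0.4]
gripper_width: 0.0003
finger_force: 0.0
```

```bash
python3 - <<'E'
from fit import *
im,c=snap("wrist","w3.png");st=bot.observe();print(st["position"])
m=packfit(im,c);n,lab,s,_=cv2.connectedComponentsWithStats(m);print([x.tolist() for x in s[1:] if x[4]>100])
for m in bot.masks_of("wrist","pack")[:3]:
    r=cv2.minAreaRect(np.argwhere(m["mask"])[:,::-1].astype(np.float32));q=cv2.boxPoints(r)
    W=np.array([onz(c,p,.03) for p in q]);print(m["score"],np.round(q),np.round(W[:,:2],3).tolist())
E
```

```text
[0.49073415 0.0291158  0.20077484]
[[284, 188, 42, 60, 951]]
0.95 [[155.  99.]
 [246.  80.]
 [256. 130.]
 [165. 149.]] [[0.411, -0.111], [0.401, -0.031], [0.443, -0.027], [0.454, -0.111]]
0.62 [[283. 166.]
 [326. 166.]
 [326. 247.]
 [283. 247.]] [[0.476, -0.006], [0.478, 0.033], [0.559, 0.029], [0.557, -0.013]]
```

View pics/w3.png

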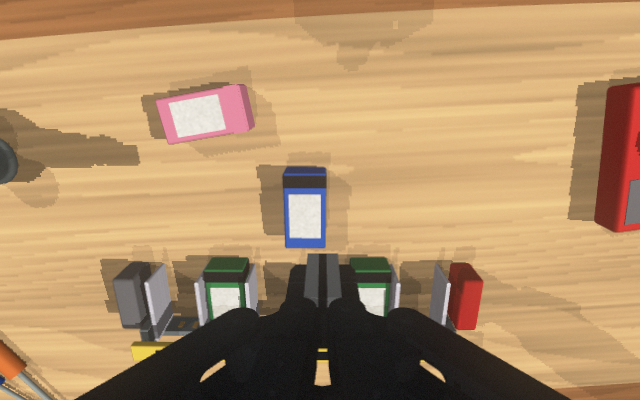

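The wrist picture shows the blue pack at columns 283–326, rows 170–247, lined up with the tool. The pink pack is clear at (205,113). Both wrist heights put the pack's top corners at the same place for z = 30 mm. I'll grip it lightly near its rear without lifting, slide it across and then push.

```bash
python3 -c "
from h import *
cmd([.494,.0123,.008],-.055)"
```

```text
d [-0.0065 -0.0329  0.3856] a [-0.0003  0.0006 -0.    ] mm 194 deg 0
```

carry_out:
  commands:
    - {"dx":-0.007,"dy":-0.033,"dz":0.05,"ax":0,"ay":0,"az":0}
    - {"dx":-0.007,"dy":-0.033,"dz":0.12,"ax":0,"ay":0,"az":0}
    - {"dx":-0.007,"dy":-0.033,"dz":0.19,"ax":0,"ay":0,"az":0}
    - {"dx":-0.007,"dy":-0.033,"dz":0.25,"ax":0,"ay":0,"az":0}
    - {"dx":-0.007,"dy":-0.033,"dz":0.31,"ax":0,"ay":0,"az":0}
    - {"dx":-0.007,"dy":-0.033,"dz":0.36,"ax":0,"ay":0,"az":0}
    - {"dx":-0.007,"dy":-0.033,"dz":0.385,"ax":0,"ay":0,"az":0}
    - {"dx":-0.007,"dy":-0.033,"dz":0.385,"ax":0,"ay":0,"az":0}
  fingers: -0.6
  newtons: 20

```text
clock: 8.15
position: [0.4926, 0.0126, 0.0063]
tool_rot: [-0.087, -3.137, -0.0]
wrist_force: [-0.5, -0.5, 0.4]
gripper_width: 0.0687
finger_force: 0.0
```

carry_out:
  commands:
    - {"dx":0,"dy":0,"dz":0,"ax":0,"ay":0,"az":0}
    - {"dx":0,"dy":0,"dz":0,"ax":0,"ay":0,"az":0}
    - {"dx":0,"dy":0,"dz":0,"ax":0,"ay":0,"az":0}
    - {"dx":0,"dy":0,"dz":0,"ax":0,"ay":0,"az":0}
    - {"dx":0,"dy":0,"dz":0,"ax":0,"ay":0,"az":0}
    - {"dx":0,"dy":0,"dz":0,"ax":0,"ay":0,"az":0}
    - {"dx":0,"dy":0,"dz":0,"ax":0,"ay":0,"az":0}
    - {"dx":0,"dy":0,"dz":0,"ax":0,"ay":0,"az":0}
  fingers: 0.3

```text
clock: 8.95
position: [0.494, 0.0125, 0.0093]
tool_rot: [0.086, 3.138, -0.001]
wrist_force: [0.4, -0.3, 6.1]
gripper_width: 0.0398
finger_force: 21.3
```

```bash
python3 - <<'E'
from fit import *
st=bot.observe();im,c=snap("wrist","w4.png");print(st["position"],st["gripper_width"])
o=np.array([.6196,-.004]);a=-.055
R=np.array([[np.cos(a),np.sin(a)],[-np.sin(a),np.cos(a)]]);print("tcp in rack",R@(st["position"][:2]-o))
E
```

```text
[0.49400038 0.01249976 0.00932249] 0.03981237392109024
tcp in rack [-0.12631673  0.00957031]
```

View pics/w4.png

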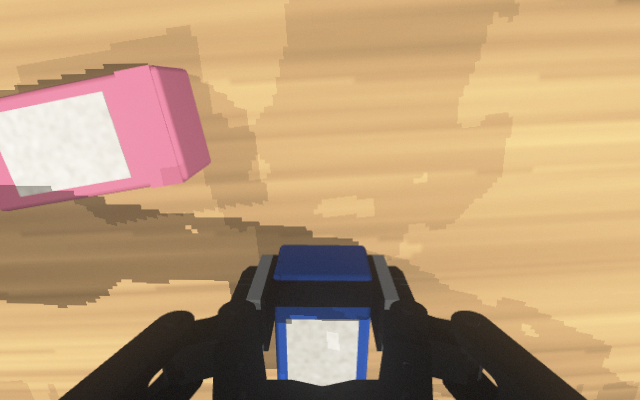

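The picture shows the pack (rear end at (322,262)) held squarely between the pads at 39.8 mm. The TCP is 9.6 mm left of the rack's mid-line. I'll slide it 15.4 mm sideways and then straight in, stopping short of the noses.

carry_out:
  commands:
    - {"dx":0,"dy":0.01,"dz":-0.001,"ax":0,"ay":0,"az":0}
    - {"dx":0,"dy":0.02,"dz":-0.001,"ax":0,"ay":0,"az":0}
    - {"dx":0,"dy":0.031,"dz":-0.001,"ax":0,"ay":0,"az":0}
    - {"dx":-0.01,"dy":0.031,"dz":-0.001,"ax":0,"ay":0,"az":0}
    - {"dx":-0.025,"dy":0.031,"dz":-0.001,"ax":0,"ay":0,"az":0}
    - {"dx":-0.04,"dy":0.031,"dz":-0.001,"ax":0,"ay":0,"az":0}
    - {"dx":-0.05,"dy":0.031,"dz":-0.001,"ax":0,"ay":0,"az":0}
    - {"dx":-0.05,"dy":0.031,"dz":-0.001,"ax":0,"ay":0,"az":0}

```text
clock: 9.8
position: [0.5158, 0.0276, 0.0086]
tool_rot: [-0.086, -3.136, -0.001]
wrist_force: [-4.3, 0.7, 3.9]
gripper_width: 0.0395
finger_force: 21.3
```

```bash
python3 - <<'E'
from fit import *
st=bot.observe()
o=np.array([.6196,-.004]);a=-.055
R=np.array([[np.cos(a),np.sin(a)],[-np.sin(a),np.cos(a)]]);print("tcp in rack",R@(st["position"][:2]-o))
im,c=snap("side");cv2.imwrite("pics/s5.png",cv2.resize(im[140:280,240:460,::-1],(770,490)))
E
```

```text
tcp in rack [-0.10534858  0.02585106]
```

View pics/s5.png

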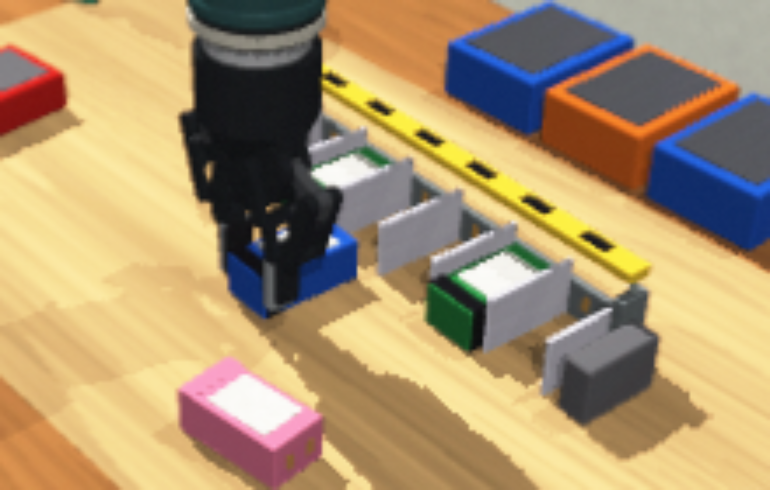

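The side crop shows the held pack (290,260) flat on the bench and heading for the gap between the green pack (350,170) and the middle divider (420,230). I'll continue in.

carry_out:
  commands:
    - {"dx":-0.012,"dy":-0.001,"dz":0,"ax":0,"ay":0,"az":0}
    - {"dx":-0.026,"dy":-0.001,"dz":0,"ax":0,"ay":0,"az":0}
    - {"dx":-0.04,"dy":-0.001,"dz":0,"ax":0,"ay":0,"az":0}
    - {"dx":-0.055,"dy":-0.001,"dz":0,"ax":0,"ay":0,"az":0}
    - {"dx":-0.07,"dy":-0.001,"dz":0,"ax":0,"ay":0,"az":0}
    - {"dx":-0.084,"dy":-0.001,"dz":0,"ax":0,"ay":0,"az":0}
    - {"dx":-0.09,"dy":-0.001,"dz":0,"ax":0,"ay":0,"az":0}
    - {"dx":-0.09,"dy":-0.001,"dz":0,"ax":0,"ay":0,"az":0}

```text
clock: 10.65
position: [0.5617, 0.0245, 0.0085]
tool_rot: [-0.086, -3.137, -0.001]
wrist_force: [-3.5, 1.2, 5.5]
gripper_width: 0.0394
finger_force: 21.8
```

No jam. I'll release, back off, shut the fingers and push from behind.

carry_out:
  commands:
    - {"dx":0,"dy":0,"dz":0,"ax":0,"ay":0,"az":0}
    - {"dx":0,"dy":0,"dz":0,"ax":0,"ay":0,"az":0}
    - {"dx":0,"dy":0,"dz":0,"ax":0,"ay":0,"az":0}
    - {"dx":0,"dy":0,"dz":0,"ax":0,"ay":0,"az":0}
    - {"dx":0.03,"dy":0,"dz":0,"ax":0,"ay":0,"az":0}
    - {"dx":0.07,"dy":0,"dz":0,"ax":0,"ay":0,"az":0}
    - {"dx":0.1,"dy":0,"dz":0,"ax":0,"ay":0,"az":0}
    - {"dx":0.1,"dy":0,"dz":0,"ax":0,"ay":0,"az":0}
  fingers: -0.3

```text
clock: 11.45
position: [0.5107, 0.0268, 0.0084]
tool_rot: [-0.086, -3.137, -0.0]
wrist_force: [-0.8, -0.5, 0.0]
gripper_width: 0.0556
finger_force: 0.0
```

carry_out:
  commands:
    - {"dx":0,"dy":0,"dz":-0.006,"ax":0,"ay":0,"az":0}
    - {"dx":0,"dy":0,"dz":-0.006,"ax":0,"ay":0,"az":0}
    - {"dx":0,"dy":0,"dz":-0.006,"ax":0,"ay":0,"az":0}
    - {"dx":0,"dy":0,"dz":-0.006,"ax":0,"ay":0,"az":0}
    - {"dx":0,"dy":0,"dz":-0.006,"ax":0,"ay":0,"az":0}
    - {"dx":0,"dy":0,"dz":-0.006,"ax":0,"ay":0,"az":0}
    - {"dx":0,"dy":0,"dz":-0.006,"ax":0,"ay":0,"az":0}
    - {"dx":0,"dy":0,"dz":-0.006,"ax":0,"ay":0,"az":0}
  fingers: 0.8

```text
clock: 12.25
position: [0.5136, 0.0265, 0.0117]
tool_rot: [-0.087, -3.14, 0.0]
wrist_force: [1.3, 0.3, 0.9]
gripper_width: 0.0086
finger_force: 0.0
```

```bash
python3 - <<'E'
from fit import *
st=bot.observe()
o=np.array([.6196,-.004]);a=-.055
R=np.array([[np.cos(a),np.sin(a)],[-np.sin(a),np.cos(a)]]);print("tcp in rack",R@(st["position"][:2]-o))
im,c=snap("side");cv2.imwrite("pics/s6.png",cv2.resize(im[140:280,240:460,::-1],(770,490)))
E
```

```text
tcp in rack [-0.10754359  0.02466823]
```

View pics/s6.png

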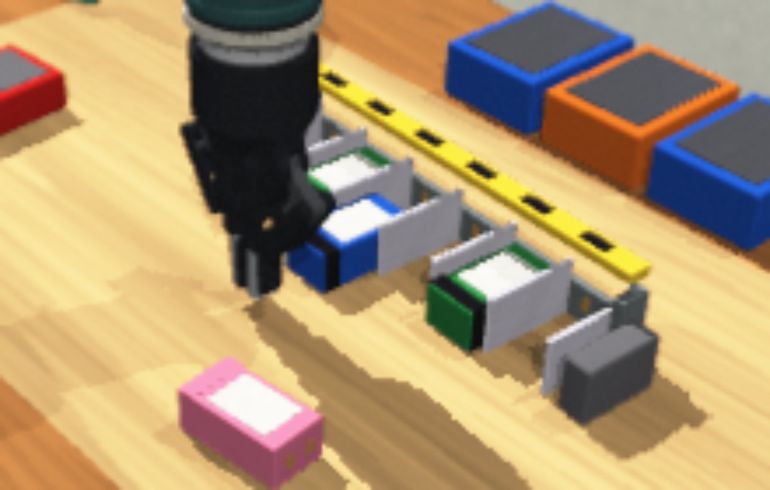

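The crop shows the pack (340,240) squarely entering the third gap, fingers shut behind it (255,265). Home should need about 62 mm. I'll push 56 mm first.

carry_out:
  commands:
    - {"dx":-0.02,"dy":0,"dz":0,"ax":0,"ay":0,"az":0}
    - {"dx":-0.036,"dy":0,"dz":0,"ax":0,"ay":0,"az":0}
    - {"dx":-0.052,"dy":0,"dz":0,"ax":0,"ay":0,"az":0}
    - {"dx":-0.068,"dy":0,"dz":0,"ax":0,"ay":0,"az":0}
    - {"dx":-0.084,"dy":0,"dz":0,"ax":0,"ay":0,"az":0}
    - {"dx":-0.1,"dy":0,"dz":0,"ax":0,"ay":0,"az":0}
    - {"dx":-0.112,"dy":0,"dz":0,"ax":0,"ay":0,"az":0}
    - {"dx":-0.112,"dy":0,"dz":0,"ax":0,"ay":0,"az":0}

```text
clock: 13.1
position: [0.5715, 0.0233, 0.0118]
tool_rot: [0.087, 3.138, -0.0]
wrist_force: [-1.1, 0.6, 0.8]
gripper_width: 0.0087
finger_force: 0.0
```

carry_out:
  commands:
    - {"dx":-0.003,"dy":0,"dz":0,"ax":0,"ay":0,"az":0}
    - {"dx":-0.005,"dy":0,"dz":0,"ax":0,"ay":0,"az":0}
    - {"dx":-0.007,"dy":0,"dz":0,"ax":0,"ay":0,"az":0}
    - {"dx":-0.009,"dy":0,"dz":0,"ax":0,"ay":0,"az":0}
    - {"dx":-0.01,"dy":0,"dz":0,"ax":0,"ay":0,"az":0}
    - {"dx":-0.01,"dy":0,"dz":0,"ax":0,"ay":0,"az":0}
    - {"dx":-0.01,"dy":0,"dz":0,"ax":0,"ay":0,"az":0}
    - {"dx":-0.01,"dy":0,"dz":0,"ax":0,"ay":0,"az":0}

```text
clock: 13.9
position: [0.5747, 0.0232, 0.0117]
tool_rot: [0.087, 3.14, -0.0]
wrist_force: [-0.5, 1.0, -0.3]
gripper_width: 0.0088
finger_force: 0.3
```

No wall force yet, so I'll keep pushing in small steps.

carry_out:
  commands:
    - {"dx":-0.002,"dy":0,"dz":0,"ax":0,"ay":0,"az":0}
    - {"dx":-0.003,"dy":0,"dz":0,"ax":0,"ay":0,"az":0}
    - {"dx":-0.004,"dy":0,"dz":0,"ax":0,"ay":0,"az":0}
    - {"dx":-0.005,"dy":0,"dz":0,"ax":0,"ay":0,"az":0}
    - {"dx":-0.006,"dy":0,"dz":0,"ax":0,"ay":0,"az":0}
    - {"dx":-0.006,"dy":0,"dz":0,"ax":0,"ay":0,"az":0}
    - {"dx":-0.006,"dy":0,"dz":0,"ax":0,"ay":0,"az":0}
    - {"dx":-0.006,"dy":0,"dz":0,"ax":0,"ay":0,"az":0}

```text
clock: 14.7
position: [0.5763, 0.0231, 0.0117]
tool_rot: [-0.086, -3.138, 0.0]
wrist_force: [-4.9, -0.6, 3.5]
gripper_width: 0.0087
finger_force: 2.5
```

```bash
python3 - <<'E'
from fit import *
im,c=snap("side");cv2.imwrite("pics/s7.png",cv2.resize(im[140:280,240:460,::-1],(770,490)))
E
```

```text
(no output)
```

View pics/s7.png

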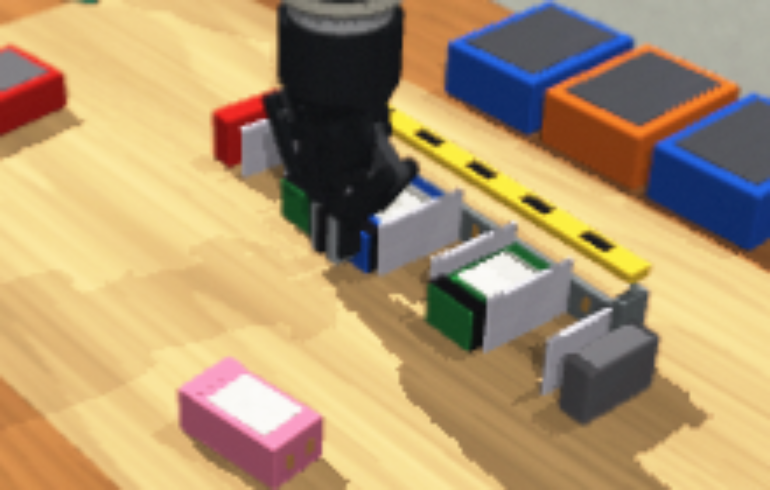

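The crop shows the blue pack nearly as deep as the green ones, with force rising at the expected place. One last small nudge to confirm the wall.

carry_out:
  commands:
    - {"dx":-0.001,"dy":0,"dz":0,"ax":0,"ay":0,"az":0}
    - {"dx":-0.002,"dy":0,"dz":0,"ax":0,"ay":0,"az":0}
    - {"dx":-0.003,"dy":0,"dz":0,"ax":0,"ay":0,"az":0}
    - {"dx":-0.004,"dy":0,"dz":0,"ax":0,"ay":0,"az":0}
    - {"dx":-0.004,"dy":0,"dz":0,"ax":0,"ay":0,"az":0}
    - {"dx":-0.004,"dy":0,"dz":0,"ax":0,"ay":0,"az":0}
    - {"dx":-0.004,"dy":0,"dz":0,"ax":0,"ay":0,"az":0}
    - {"dx":-0.004,"dy":0,"dz":0,"ax":0,"ay":0,"az":0}

```text
clock: 15.55
position: [0.5763, 0.0231, 0.0114]
tool_rot: [-0.086, -3.135, -0.0]
wrist_force: [-8.8, 0.1, 6.6]
gripper_width: 0.0086
finger_force: 4.4
```

Force rose to 8.8 N with no motion, so the pack is against the wall. I'll back off, rise and check.

carry_out:
  commands:
    - {"dx":0.03,"dy":0,"dz":0,"ax":0,"ay":0,"az":0}
    - {"dx":0.08,"dy":0,"dz":0,"ax":0,"ay":0,"az":0}
    - {"dx":0.14,"dy":0,"dz":-0.05,"ax":0,"ay":0,"az":0}
    - {"dx":0.18,"dy":0,"dz":-0.13,"ax":0,"ay":0,"az":0}
    - {"dx":0.18,"dy":0,"dz":-0.22,"ax":0,"ay":0,"az":0}
    - {"dx":0.18,"dy":0,"dz":-0.31,"ax":0,"ay":0,"az":0}
    - {"dx":0.18,"dy":0,"dz":-0.4,"ax":0,"ay":0,"az":0}
    - {"dx":0.18,"dy":0,"dz":-0.4,"ax":0,"ay":0,"az":0}

```text
clock: 16.35
position: [0.4953, 0.0275, 0.2184]
tool_rot: [0.086, 3.125, -0.001]
wrist_force: [1.2, 0.3, -0.3]
gripper_width: 0.0083
finger_force: 0.0
```

```bash
python3 - <<'E'
from fit import *
st=bot.observe();im,c=snap("wrist","w8.png")
o=np.array([.6196,-.004]);a=-.055
R=np.array([[np.cos(a),np.sin(a)],[-np.sin(a),np.cos(a)]])
for l in("pack","left_pack","right_pack"):
    for m in bot.mark_of("wrist",l)[:3]: print(l,round(m["score"],2),R@(onz(c,m["position"],0)[:2]-o))
E
```

```text
pack 0.92 [0.00123462 0.0279492 ]
pack 0.62 [-0.18854631 -0.07582687]
pack 0.6 [-0.14391783 -0.31152016]
left_pack 0.7 [0.00401772 0.07431103]
right_pack 0.79 [ 0.00164063 -0.07214053]
```

View pics/w8.png

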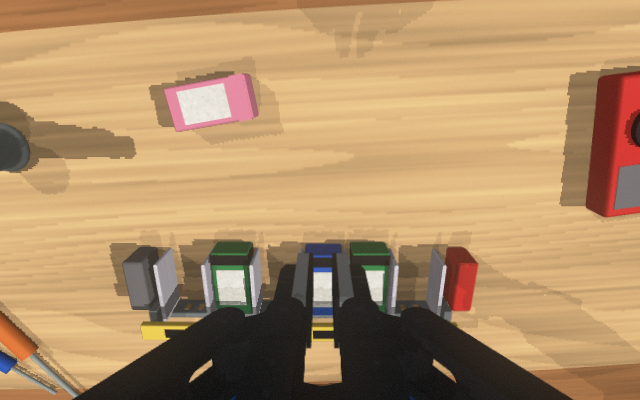

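The blue pack's rear edge (322,246) lines up with the green packs' rear edges (row 243) in the third gap, and nothing else has moved. The rail is free, so I'll hand in.

```bash
python3 -c "
from h import *
print(bot.hand_in())"
```

```text
the job is handed in; nothing more can be done
None
```

I ran the fingertip along the rail from the first gap to the third, then slid and pushed the blue pack home against the back wall there. By force and camera checks everything is in place, and the job is handed in; the hand-in call returned no verdict.

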